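# Part a press-fit wax mould with a wedge

### The job

Open the aluminium wax mould: take the double-ended wedge off its wooden rest and work it into the pry slots at the two ends of the seam, a couple of millimetres at a time from alternate ends, so that the cover comes up evenly (never more than about two degrees out of level) until both ends ride up on the dowels, about 4.5 mm open. Push gently, with no more than about 2 kg of force, and do not take hold of the cover before it is parted at both ends; then lay the wedge back on its rest, lift the cover straight off and set it down flat, not dropped, on the grey pad. Leave the jar, the bur block and the caliper as they are.

Things in the scene. Friction and masses are not known exactly. Their poses are not given: they have to be found in the camera images.
- mould: Lower half of the aluminium mould, clamped to the bench (cannot move): block 56 (x) x 130 (y) x 36 mm high, 10 mm longer than the cover at each end. Origin: centre of its underside, on the bench; z up, long axis y. Low steel clamps (up to 19 mm high, out to x = +-56 mm) stand along both long sides.
- parting_face (a point): Centre of the lower half's top face, 36 mm above the bench. Four steel split dowels stand 9 mm up from this face at x = +-20, y = +-42 mm; sprung flanks on their lowest 4.5 mm grip the cover.
- slot_a (a point): On the ledge beyond the cover's +y end, 60 mm from the mould's centre: middle of the exposed floor of a pry slot 24 mm wide (x), floor 34 mm above the bench, 2 mm below the parting face. The slot runs level along y from the end of the block (y = 65 mm), in under the cover's lip (y = 55) to a stop wall at y = 28 mm.
- slot_b (a point): The same at the -y end of the mould (y = -60 mm). Blade: 1.5 mm thick at each tip, its top rising 0.3 mm per mm to 12.3 mm at 36 mm from the tip. Lying on a slot floor it meets the closed cover's lip when its tip is about 2 mm inside; from there each 10 mm pushed in lifts 3 mm.
- cover: Upper half, loose aluminium block 60 (x) x 110 (y) x 16 mm high, about 0.27 kg, pressed on the dowels; overhangs the lower half by 2 mm on both long sides. Origin: centre of its underside; z up, long axis y. Over 4.5 mm up, an end has its dowels' flanks spring out beneath it; with both ends so, the cover sits loose and level 4.5 mm above the parting face and lifts off easily.
- cover_end_a (a point): Middle of the cover's lower edge at its +y end, 55 mm from its centre: the lip over the pry slot, 36 mm above the bench when closed. Prying it up takes about 5 to 11 N; it stays where it is left, turning about the other end's dowels, and sinks a little while the other end is raised.
- cover_end_b (a point): The same at the cover's -y end.
- wedge: Parting wedge, loose, 0.13 kg: a steel blade bar 138 mm long (y), 14 mm wide, through a wooden handle 16 (x) x 50 (y) x 22 mm. It is clamped by hand: the bar's middle lies up to 5 mm to either side of the handle's, so one tip is 64 to 74 mm from the origin, the other 138 mm less that. Origin: mid-handle, in the plane of the bar's flat underside; handle from 6 mm below to 16 mm above it.
- wedge_rest: Fixed light-wood rest: base 46 (x) x 130 (y) x 5 mm with two crossbars (40 mm wide in x, 12 mm thick, at y = +-45 mm), tops 28 mm above the bench, on which the blades' undersides lie, wedge along the rest's y; free space between the bars under the handle. Origin: centre of its underside.
- pad: Soft grey pad fixed on the bench, 100 (x) x 150 (y) x 5 mm. Origin: centre of its underside.
- jar: Small glass jar with a steel cap, 48 mm across, 58 mm high, loose; leave it alone. Origin: centre of its underside.
- bur_block: Wooden block with burs, 40 x 70 mm, 40 mm high, loose; leave it alone. Origin: centre of its underside.
- caliper: Steel caliper lying flat, 120 mm long, loose; leave it alone. Origin: near its middle, on the bench.
Mind the look-alikes: they are no part of the job. Leave any green look-alike of the wedge alone. There is more than one size of the cover; the job needs the smaller.

How it is judged:
By the outcome, as a careful person would: the job done as asked, in the order asked, and still so for the second after the job is handed in, with the robot touching nothing.
It also fails if it takes over 72 s, if anything falls off the work surface, if the arm or the gripper's body presses on something with over 40 N, if the wrist force passes 120 N, or if a joint passes its speed limit or range.

### The arm

A 6-joint arm with a two-finger parallel gripper is mounted at the origin on the work surface. World frame = base frame: x ahead of the robot, y to its left, z up, the work surface at z = 0. Lengths are in mm, angles in rad, forces in N, time in s.
With the tool pointing down it reaches from about 350 to 725 mm from the base axis. Payload 4.3 kg.
Tool frame: the origin (TCP) lies at the centre of the arm's flange, where the gripper is bolted on; the fingertips stand 173 mm ahead of it and the grasp point (between the pads) lies 155 mm ahead of it (grip_depth is the distance from the TCP to the grasp point, in mm); z points along the fingers, y is the line along which they close (so a half turn about z gives the same grasp; the last joint's range is limited). The gripper opens to 85 mm and grips with 20 to 120 N. Pads are 22 mm wide; open, the fingers measure 114 mm over their backs; the gripper's body (76 mm by 85 mm) begins 54 mm behind the grasp point. The pads swing forward as they close: fully open they stand 13 mm farther back than shut.
Start: joints at [-1.398, 0.377, 0.081, 1.274, 0, 1.46], TCP at [160.458, -552.178, 404.729] pointing down, gripper open.
Joint ranges: [-2.72, 2.72], [-0.84, 1.66], [-1.02, 1.22], [-1.77, 2.12], [-1.37, 1.28], [-3.14, 3.14]. Speed limits (rad/s): [2.57, 2.57, 3.14, 3.14, 3.14, 3.14].

### API

Orientations are given as a unit quaternion [x, y, z, w].
In Python, from cell import * gives the robot as it stands.
- The arm moves only by the tool drive_tool, never from a script. Its argument "motion" is a list of rows, each a list of 3 entries, a list of its own where there are three numbers: the closure, from 0 (fully open) to 1 (shut), then the shift along the world's x, y, z scaled (see below), then the turn, a rotation vector about the world's x, y, z scaled (see below). A call has 1 to 12 rows; each row shifts and turns the commanded pose from where the row before left it; what a row does not reach is not made up. The controller multiplies each number of a shift by 500 mm and each number of a turn by 90 degrees. A row lasts 1/10 s, in which the tool goes at most 50 mm and 8.59 degrees, less where a joint would pass 70% of its speed; a pose out of reach is approached as far as the arm can. A call with a number of a shift or a turn outside -1 to 1 is refused whole. A call with a gripper value outside its range is refused whole. The fingers move at their own pace and stop on an object; the grip force is fixed at half the most. Time passes only in rows, so rows that do not move let the fingers close. It gives the time, the measured TCP pose, the force, the opening and the grip force at its end, in the units of the state.
- read_state(): the state, without advancing time (a new reading comes with each control period).
- get_image(name): name is "side" or "top"; returns a dict with "image" (384x512x3 uint8, red, green, blue), "fx", "fy", "cx", "cy" (pixels), "R" (3x3) and "t" (3): a world point X has camera coordinates R X + t. Camera axes: x right, y down, z forward; pixel columns grow to the right and rows downward; lengths in mm; the calibration is good to about 2 mm. A picture is of the moment at which its call begins. There is no depth.
- sign_off(): hands the job in; it is judged then, once.
The state is a dict: "time": time; "joints": joint angles; "joint_velocities": joint speeds; "tau": joint torques, N m; "position": TCP position; "eef_rot": TCP orientation; "ft_force": force on the tool from outside, world axes, zero at the start; "moment": the same for the moment, N m; "width": finger opening in mm; "gripper_force": force on a finger pad.
Only numpy, scipy, OpenCV 4.12 (cv2) and the standard library are available. Lean on these libraries where they do the work, as an engineer would, in place of code of your own. Each camera call takes 0.05 s, during which the arm holds its last target. There are 200 camera calls.

## Working session

There is one attempt and no reset: what is moved stays moved. The work goes in short steps, Python scripts to look and compute and a tool call to move; the robot and the scene stay as the last step left them, time stands still between calls to the robot, and variables do not carry over. Pictures are saved under pics/ and viewed, at most 13 in all, crops included, and the job is handed in when it is done.

Besides the shell and the picture viewer there is one more tool, called as name([rows], argument=value, ...), one row to a line, values as JSON. drive_tool: Moves the arm, as the interface text tells. Its arguments: {"type":"object","properties":{"motion":{"type":"array"}},"required":["motion"]}

```bash
mkdir -p pics; ls
cat > h.py <<'E'
from cell import *
import numpy as np, cv2
def snap(n,f):
    d=get_image(n); cv2.imwrite('pics/'+f,cv2.cvtColor(np.asarray(d['image']),cv2.COLOR_RGB2BGR)); return d
def cast(d,u,v,z):
    R=np.array(d['R']);t=np.array(d['t']);c=-R.T@t
    r=R.T@np.array([(u-d['cx'])/d['fx'],(v-d['cy'])/d['fy'],1]); return c+r*(z-c[2])/r[2]
def proj(d,X):
    p=np.array(d['R'])@np.array(X,float)+np.array(d['t']); return np.array([d['fx']*p[0]/p[2]+d['cx'],d['fy']*p[1]/p[2]+d['cy']])
E
python3 - <<'E'
from h import *
import pickle
for n in('top','side'):
    d=snap(n,n+'0.png'); pickle.dump(d,open(n+'0.pkl','wb')); R=np.array(d['R']); print(n,d['fx'],d['cx'],d['cy'],np.round(R,3).tolist(),np.round(-R.T@np.array(d['t'])))
print(read_state())
E
```

```text
pics
top 351.7546674667729 258.07183231963467 187.56318278681715 [[0.007, -0.999, 0.033], [-0.993, -0.01, -0.115], [0.116, -0.032, -0.993]] [433.  -6. 940.]
side 477.8731940033962 258.068535784568 191.88404858672303 [[-0.741, -0.671, 0.008], [-0.447, 0.484, -0.752], [0.501, -0.561, -0.659]] [-39. 621. 789.]
{'time': 0.1, 'joints': array([-1.39832102e+00,  3.78003037e-01,  7.97955722e-02,  1.27438236e+00,
       -2.22835567e-05,  1.46051854e+00]), 'joint_velocities': array([-0.00064365, -0.00166481,  0.00378299,  0.00034481, -0.00080955,
        0.000564  ]), 'tau': array([ 8.55506041e-04, -4.64694428e+01,  2.70581853e+01,  1.20733309e-02,
       -1.51452368e-04,  5.92720582e-06]), 'position': array([ 160.39631477, -551.90984961,  403.86054267]), 'eef_rot': array([ 9.90022571e-01,  1.40906015e-01, -3.90196984e-05, -8.95969842e-04]), 'ft_force': array([ 0.75242579,  0.26194408, -0.30971423]), 'moment': array([-0.03306703,  0.07555244,  0.02639232]), 'gripper_force': 0.0, 'width': 85.45626088445522}
```

Run:
```python
import cv2
for n in('top','side'):
    a=cv2.imread(f'pics/{n}0.png'); cv2.imwrite(f'pics/{n}0b.png',cv2.resize(a,(800,600),interpolation=cv2.INTER_CUBIC))
```

```text
(no output)
```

View pics/top0b.png

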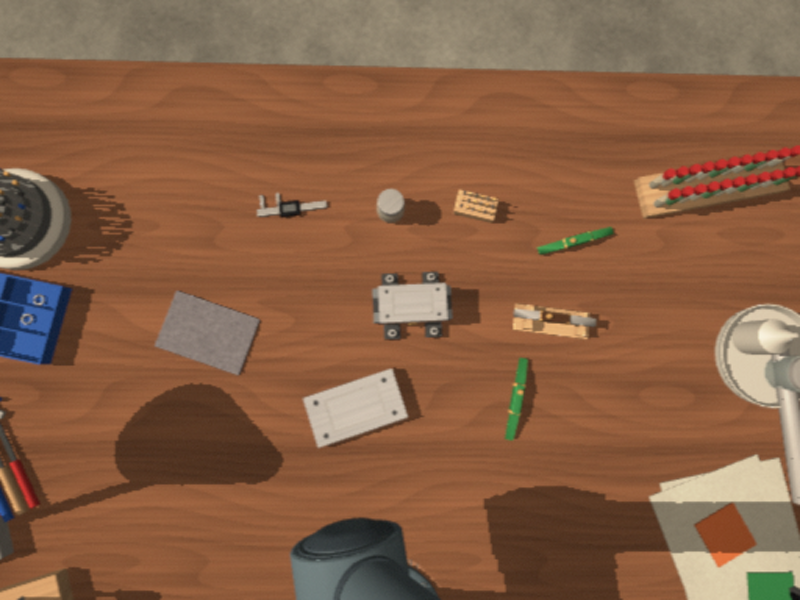

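View pics/side0b.png

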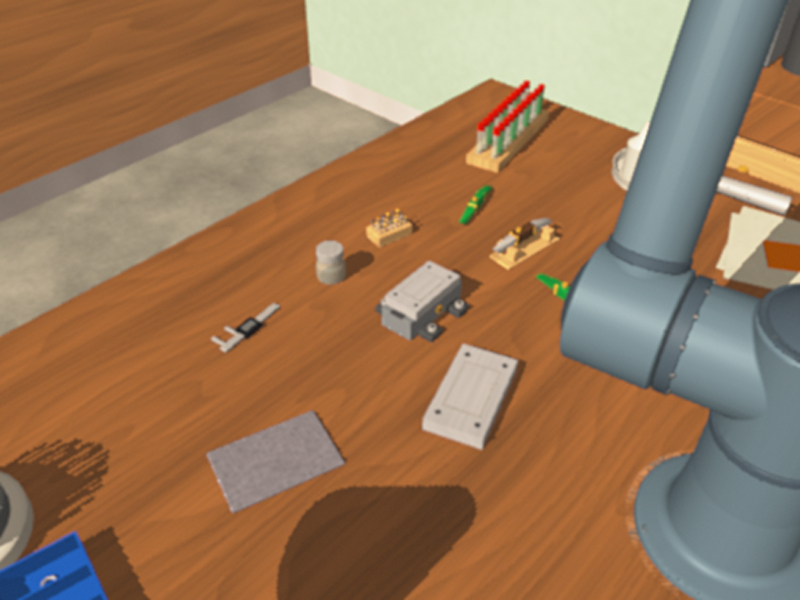

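The top view (800x600) shows the mould with the small cover at (413,302), the larger look-alike cover at (355,408), the wedge on its rest at (554,319) between two green look-alikes, and the pad at (207,332). The side view agrees. Next I'll measure these.

```bash
cat > m.py <<'E'
from h import *
def comp(d,lo,hi,roi,z,k=3,lab=''):
    hsv=cv2.cvtColor(np.asarray(d['image']),cv2.COLOR_RGB2HSV); m=cv2.inRange(hsv,lo,hi)
    x0,y0,x1,y1=roi; r=np.zeros_like(m); r[y0:y1,x0:x1]=m[y0:y1,x0:x1]
    if k: r=cv2.morphologyEx(r,cv2.MORPH_OPEN,np.ones((k,k)))
    cs,_=cv2.findContours(r,cv2.RETR_EXTERNAL,cv2.CHAIN_APPROX_NONE); c=max(cs,key=cv2.contourArea)
    P=np.array([cast(d,u,v,z)[:2] for u,v in c[:,0].astype(float)],np.float32)
    rc=cv2.minAreaRect(P); b=cv2.boxPoints(rc); e=[b[1]-b[0],b[2]-b[1]]; l=max(e,key=np.linalg.norm); l=l*np.sign(l[1])
    print(lab,'c',np.round(rc[0],1),'size',np.round(rc[1],1),'axis deg from +y (ccw)',round(np.degrees(np.arctan2(-l[0],l[1])),2)); return r
E
python3 - <<'E'
from m import *
import pickle
d=pickle.load(open('top0.pkl','rb')); h=cv2.cvtColor(d['image'],cv2.COLOR_RGB2HSV)
comp(d,(0,0,140),(179,60,255),(236,172,292,216),52,3,'cover')
comp(d,(0,0,60),(179,60,255),(95,180,172,245),5,3,'pad')
comp(d,(0,0,140),(179,60,255),(185,230,268,290),16,3,'big')
comp(d,(10,40,150),(30,160,255),(322,188,388,222),28,0,'rest')
comp(d,(0,0,90),(179,55,255),(322,188,388,222),34,0,'blade')
for p in[(264,193),(340,203),(355,203),(375,206),(130,210)]: print(p,h[p[1],p[0]])
a=d['image'][180:225,230:390]; s=pickle.load(open('side0.pkl','rb'))['image'][130:220,235:365]
cv2.imwrite('pics/c.png',cv2.cvtColor(np.vstack([cv2.resize(a,(800,225),interpolation=cv2.INTER_CUBIC),cv2.resize(s,(540,374),interpolation=cv2.INTER_CUBIC) if 0 else cv2.copyMakeBorder(cv2.resize(s,(520,360)),0,0,0,280,0)]),cv2.COLOR_RGB2BGR))
E
```

```text
cover c [521.4 -45.9] size [ 60.1 118. ] axis deg from +y (ccw) 3.22
pad c [472.7 293.1] size [148.2  98.8] axis deg from +y (ccw) -18.63
big c [350.5  42.8] size [ 83.5 154. ] axis deg from +y (ccw) 18.64
rest c [ 493.  -274.3] size [ 69.7 148. ] axis deg from +y (ccw) 3.56
blade c [ 506.1 -240.8] size [37.4 12.1] axis deg from +y (ccw) -4.65
(264, 193) [ 17  36 203]
(340, 203) [ 16  48 197]
(355, 203) [ 12 154  86]
(375, 206) [ 16  44 140]
(130, 210) [ 11  38 141]
```

View pics/c.png

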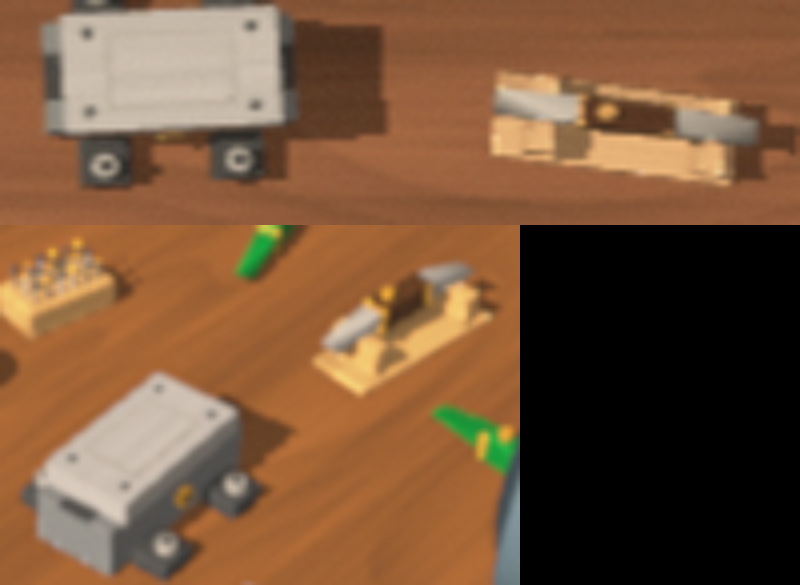

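The crop (5x, origin 230,180) shows the cover corners at (63,16), (282,8), (283,123) and (66,133). The wedge tips are at (495,100) and (757,131), and the handle runs from (583,112) to (678,122).

Run:
```python
from h import *
import pickle
d=pickle.load(open('top0.pkl','rb')); s=pickle.load(open('side0.pkl','rb'))
P=lambda u,v,z:cast(d,230+u/5-.4,180+v/5-.4,z)[:2]
ang=lambda a,b:round(np.degrees(np.arctan2(-(a-b)[0],(a-b)[1])),2)
c=[P(*p,52) for p in[(63,16),(282,8),(283,123),(66,133)]]
print('cover',np.mean(c,0),ang(c[0],c[1]),ang(c[3],c[2]),np.linalg.norm(c[0]-c[1]),np.linalg.norm(c[0]-c[3]))
a,b=P(495,100,29),P(757,131,29); print('tips',a,b,ang(a,b),np.linalg.norm(a-b),'mid',(a+b)/2)
a,b=P(583,112,42),P(678,122,43); print('handle',a,b,np.linalg.norm(a-b),(a+b)/2,ang(a,b))
# side view: refine with corners (crop 4x origin 235,130, offset y 225)
Q=lambda u,v,z:cast(s,235+u/4-.4,130+(v-225)/4-.4,z)[:2]
c=[Q(*p,52) for p in[(160,375),(238,408),(128,505),(40,475)]]
print('cover side',np.mean(c,0),ang(c[3],c[0]),ang(c[2],c[1]),np.linalg.norm(c[0]-c[1]),np.linalg.norm(c[0]-c[3]))
a,b=Q(326,343,29),Q(470,270,29); print('tips side',a,b,ang(a,b),np.linalg.norm(a-b))
h=cv2.cvtColor(d['image'],cv2.COLOR_RGB2HSV)
```

```text
cover [521.07792794 -50.59573929] 2.73 3.14 111.83794837482017 59.547469509407655
tips [ 509.13098294 -220.00725261] [ 494.10352499 -358.13164252] -6.21 138.93945293721316 mid [ 501.61725396 -289.06944757]
handle [ 502.25408104 -262.57793427] [ 497.45173224 -311.62373314] 49.280350461270395 [ 499.85290664 -287.1008337 ] -5.59
cover side [520.51045627 -48.97784652] 4.77 4.59 56.54899828154891 119.4514367704076
tips side [ 513.92240323 -224.85592248] [ 491.0337029 -358.7008033] -9.7 135.78786663473255
```

drive_tool([
  [0.5, [0.068, 0.053, -0.02], [0, 0, 0.0751]],
  [0.5, [0.068, 0.053, -0.02], [0, 0, 0.0751]],
  [0.5, [0.068, 0.053, -0.02], [0, 0, 0.0751]],
  [0.5, [0.068, 0.053, -0.02], [0, 0, 0.0751]],
  [0.5, [0.068, 0.053, -0.02], [0, 0, 0.0751]],
  [0.5, [0.068, 0.053, -0.02], [0, 0, 0.0751]],
  [0.5, [0.068, 0.053, -0.02], [0, 0, 0.0751]],
  [0.5, [0.068, 0.053, -0.02], [0, 0, 0.0751]],
  [0.5, [0.068, 0.053, -0.02], [0, 0, 0.0751]],
  [0.5, [0.068, 0.053, -0.02], [0, 0, 0.0751]],
  [0.5, [0, 0, -0.04], [0, 0, 0]],
  [0.5, [0, 0, 0], [0, 0, 0]],
])

```text
time: 1.3
position: [500.1, -285.3, 281.7]
eef_rot: [0.744, 0.669, -0.001, -0.003]
ft_force: [-0.8, -0.4, -0.3]
width: 42.5
gripper_force: 0.0
```

```bash
cat >> h.py <<'E'
from scipy.spatial.transform import Rotation as Ro
def st():
    s=read_state(); r=Ro.from_quat(s['eef_rot']); y=r.as_matrix()[:,1]; z=r.as_matrix()[:,2]
    print('t',round(s['time'],2),'p',np.round(s['position'],2),'yaw',round(np.degrees(np.arctan2(y[1],y[0])),2),'z',np.round(z,4),'f',np.round(s['ft_force'],2),'M',np.round(s['moment'],2),'w',round(s['width'],1),'g',round(s['gripper_force'],1),'q',np.round(s['joints'],2))
E
python3 - <<'E'
from h import *
st()
d=snap('top','t1.png');s=snap('side','s1.png'); 
a=d['image'][150:240,300:430]; b=s['image'][60:200,250:430]
cv2.imwrite('pics/c1.png',cv2.cvtColor(np.hstack([cv2.resize(a,(390,270),interpolation=cv2.INTER_CUBIC),cv2.copyMakeBorder(cv2.resize(b,(347,270)),0,0,0,0,0)]),cv2.COLOR_RGB2BGR))
E
```

```text
t 1.3 p [ 500.13 -285.28  281.68] yaw -6.07 z [-0.0049  0.0033 -1.    ] f [-0.82 -0.39 -0.27] M [0.08 0.08 0.03] w 42.5 g 0.0 q [-0.63  0.44 -0.14  0.99 -0.    1.05]
```

View pics/c1.png

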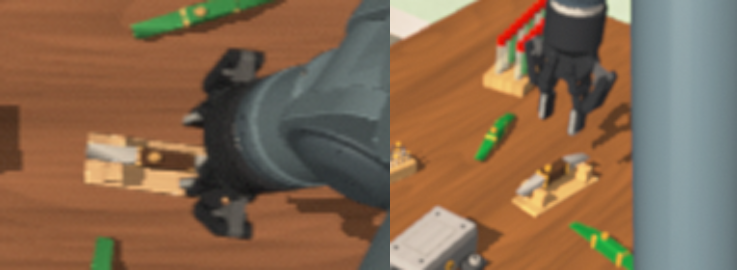

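drive_tool([
  [0.5, [0, -0.003, -0.04], [0, 0, 0]],
  [0.5, [0, 0, -0.04], [0, 0, 0]],
  [0.5, [0, 0, -0.04], [0, 0, 0]],
  [0.5, [0, 0, -0.04], [0, 0, 0]],
  [0.5, [0, 0, -0.024], [0, 0, 0]],
  [0.5, [0, 0, 0], [0, 0, 0]],
  [0.85, [0, 0, 0], [0, 0, 0]],
  [0.85, [0, 0, 0], [0, 0, 0]],
  [1, [0, 0, 0], [0, 0, 0]],
  [1, [0, 0, 0], [0, 0, 0]],
  [1, [0, 0, 0], [0, 0, 0]],
  [1, [0, 0, 0], [0, 0, 0]],
])

```text
time: 2.6
position: [501.1, -289.2, 194.2]
eef_rot: [0.744, 0.668, 0.0, 0.001]
ft_force: [-1.6, -0.3, 5.9]
width: 15.1
gripper_force: 59.1
```

```bash
python3 -c "
from h import *
st()"
```

```text
t 2.6 p [ 501.05 -289.24  194.24] yaw -6.21 z [ 0.002  -0.0022 -1.    ] f [-1.65 -0.28  5.93] M [-0.02  0.26  0.02] w 15.1 g 59.1 q [-0.63  0.53 -0.26  0.78 -0.    1.05]
```

drive_tool([
  [1, [0, 0, 0.03], [0, 0, 0]],
  [1, [0, 0, 0.06], [0, 0, 0]],
  [1, [0.01, 0.0436, 0], [0, 0, 0.034]],
  [1, [0.01, 0.0436, 0], [0, 0, 0.034]],
  [1, [0.01, 0.0436, 0], [0, 0, 0.034]],
  [1, [0.01, 0.0436, 0], [0, 0, 0]],
  [1, [0.013, 0.0436, 0], [0, 0, 0]],
  [1, [0, 0, -0.03], [0, 0, 0]],
  [1, [0, 0, -0.02], [0, 0, 0]],
  [1, [0, 0, 0], [0, 0, 0]],
])

```text
time: 3.6
position: [525.9, -179.3, 211.0]
eef_rot: [0.689, 0.725, -0.001, -0.002]
ft_force: [0.5, 0.2, -1.5]
width: 14.7
gripper_force: 58.6
```

Run:
```python
from h import *
st()
d=snap('top','t2.png');s=snap('side','s2.png')
a=d['image'][170:230,230:330]; b=s['image'][120:225,230:370]
cv2.imwrite('pics/c2.png',cv2.cvtColor(np.hstack([cv2.resize(a,(400,240),interpolation=cv2.INTER_CUBIC),cv2.resize(b,(400,300),interpolation=cv2.INTER_CUBIC)[:240]]) if 0 else np.vstack([cv2.resize(a,(500,300),interpolation=cv2.INTER_CUBIC),cv2.resize(b,(400,300),interpolation=cv2.INTER_CUBIC)[:, :] if 0 else cv2.copyMakeBorder(cv2.resize(b,(400,300),interpolation=cv2.INTER_CUBIC),0,0,0,100,0)]),cv2.COLOR_RGB2BGR))
```

```text
t 3.6 p [ 525.94 -179.25  211.04] yaw 2.97 z [-0.0032  0.0014 -1.    ] f [ 0.51  0.17 -1.46] M [0.01 0.07 0.07] w 14.7 g 58.6 q [-0.44  0.47 -0.3   0.8  -0.    1.08]
```

View pics/c2.png

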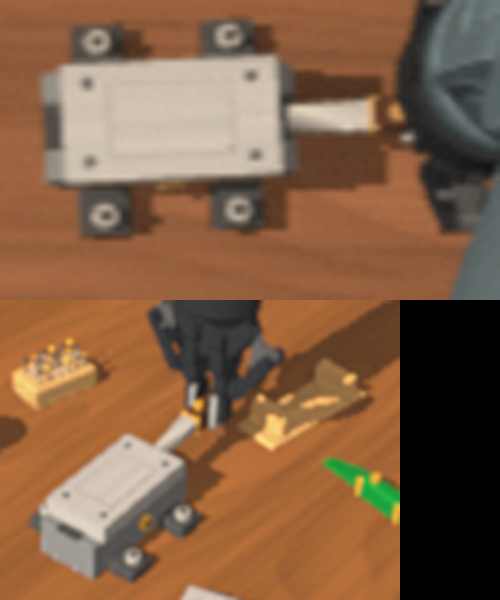

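The pictures show the blade in line with the slot, tip at crop (288,117), very close to the cover's end edge at (284,114). I'll check the numbers.

Run:
```python
from h import *
d=get_image('top')
P=lambda u,v,z:cast(d,230+u/5-.4,170+v/5-.4,z)[:2]
for n,p in dict(tip=(288,117,46),root=(372,114,50),edge=(284,114,52),corner1=(282,56,52),corner2=(285,172,52),c3=(63,66,52),c4=(66,183,52),blockR1=(294,68,36),blockR2=(298,172,36),blockL1=(43,76,36),blockL2=(46,183,36)).items(): print(n,P(*p))
print(proj(d,P(288,117,46).tolist()+[46]))
```

```text
tip [ 523.67489566 -109.48693482]
root [ 525.23332672 -152.0873593 ]
edge [ 524.57897085 -106.75490788]
corner1 [ 554.35490382 -105.81231727]
corner2 [ 495.0240085  -107.18172145]
c3 [547.99335404   5.9012369 ]
c4 [488.48700925   3.68853393]
blockR1 [ 550.3209489  -113.85060122]
blockR2 [ 496.20549774 -115.7370738 ]
blockL1 [544.74472877  16.38700357]
blockL2 [489.40270364  14.12469633]
[287.2 193. ]
```

drive_tool([
  [1, [0, 0, -0.012], [0, 0, 0]],
  [1, [0, 0, -0.006], [0, 0, 0]],
  [1, [0, 0, 0], [0, 0, 0]],
])

```text
time: 4.05
position: [526.6, -179.7, 203.2]
eef_rot: [0.689, 0.725, -0.0, -0.0]
ft_force: [-0.1, 0.2, -1.5]
width: 15.0
gripper_force: 58.6
```

drive_tool([
  [1, [0, 0, -0.003], [0, 0, 0]],
  [1, [0, 0, 0], [0, 0, 0]],
])

```text
time: 4.25
position: [526.9, -179.7, 202.1]
eef_rot: [0.689, 0.725, 0.0, -0.0]
ft_force: [0.1, 0.1, -0.7]
width: 14.6
gripper_force: 58.6
```

```bash
python3 -c "
from h import *
st()"
```

```text
t 4.25 p [ 526.92 -179.69  202.14] yaw 2.97 z [-0.  0. -1.] f [ 0.08  0.15 -0.73] M [-0.01  0.03  0.02] w 14.6 g 58.6 q [-0.44  0.49 -0.31  0.78  0.    1.08]
```

drive_tool([
  [1, [0, 0, -0.002], [0, 0, 0]],
  [1, [0, 0, 0], [0, 0, 0]],
])

```text
time: 4.45
position: [527.0, -179.7, 201.2]
eef_rot: [0.689, 0.725, 0.0, 0.0]
ft_force: [0.3, 0.2, -1.0]
width: 14.7
gripper_force: 58.6
```

drive_tool([
  [1, [0, 0, -0.001], [0, 0, 0]],
  [1, [0, 0, 0], [0, 0, 0]],
])

```text
time: 4.65
position: [526.9, -179.7, 200.7]
eef_rot: [0.689, 0.725, 0.0, -0.0]
ft_force: [-1.2, 0.1, -2.1]
width: 15.1
gripper_force: 58.6
```

drive_tool([
  [1, [0, 0, -0.001], [0, 0, 0]],
  [1, [0, 0, 0], [0, 0, 0]],
])

```text
time: 4.85
position: [527.0, -179.7, 200.2]
eef_rot: [0.689, 0.725, 0.0, 0.0]
ft_force: [-0.2, -0.2, -1.2]
width: 14.9
gripper_force: 58.6
```

drive_tool([
  [1, [0, 0, -0.001], [0, 0, 0]],
  [1, [0, 0, 0], [0, 0, 0]],
])

```text
time: 5.05
position: [527.0, -179.7, 199.9]
eef_rot: [0.689, 0.725, 0.0, 0.0]
ft_force: [0.1, -0.2, 0.6]
width: 15.0
gripper_force: 58.8
```

drive_tool([
  [1, [0, 0, -0.001], [0, 0, 0]],
  [1, [0, 0, 0], [0, 0, 0]],
])

```text
time: 5.25
position: [527.0, -179.7, 199.6]
eef_rot: [0.689, 0.725, 0.0, 0.0]
ft_force: [-1.3, 1.1, 3.9]
width: 14.9
gripper_force: 59.2
```

drive_tool([
  [1, [-0.0002, 0.004, 0], [0, 0, 0]],
  [1, [-0.0002, 0.004, 0], [0, 0, 0]],
  [1, [0, 0, 0], [0, 0, 0]],
])

```text
time: 5.55
position: [527.3, -175.8, 199.7]
eef_rot: [0.689, 0.725, 0.0, 0.001]
ft_force: [1.4, -0.9, 4.1]
width: 14.8
gripper_force: 59.3
```

drive_tool([
  [1, [-0.0001, 0.002, 0], [0, 0, 0]],
  [1, [0, 0, 0], [0, 0, 0]],
])

```text
time: 5.75
position: [527.1, -174.8, 199.6]
eef_rot: [0.689, 0.725, 0.0, 0.001]
ft_force: [-0.0, -2.3, 4.6]
width: 15.2
gripper_force: 59.4
```

drive_tool([
  [1, [-0.0001, 0.002, 0], [0, 0, 0]],
  [1, [0, 0, 0], [0, 0, 0]],
])

```text
time: 5.95
position: [526.9, -173.8, 199.5]
eef_rot: [0.689, 0.725, 0.0, 0.0]
ft_force: [0.5, -3.0, 5.4]
width: 14.8
gripper_force: 59.5
```

drive_tool([
  [1, [-0.0001, 0.002, 0], [0, 0, 0]],
  [1, [0, 0, 0], [0, 0, 0]],
])

```text
time: 6.15
position: [526.9, -172.8, 199.6]
eef_rot: [0.689, 0.725, 0.0, 0.001]
ft_force: [0.4, -2.4, 5.2]
width: 14.9
gripper_force: 59.5
```

drive_tool([
  [1, [-0.0001, 0.002, 0], [0, 0, 0]],
  [1, [0, 0, 0], [0, 0, 0]],
])

```text
time: 6.35
position: [526.8, -171.9, 199.6]
eef_rot: [0.689, 0.725, -0.0, 0.001]
ft_force: [1.5, -2.3, 5.3]
width: 14.9
gripper_force: 59.5
```

drive_tool([
  [1, [-0.0001, 0.002, 0], [0, 0, 0]],
  [1, [0, 0, 0], [0, 0, 0]],
])

```text
time: 6.55
position: [526.8, -171.2, 199.7]
eef_rot: [0.689, 0.725, -0.0, 0.001]
ft_force: [-0.7, -4.2, 6.2]
width: 14.6
gripper_force: 59.5
```

drive_tool([
  [1, [-0.0001, 0.002, 0], [0, 0, 0]],
  [1, [0, 0, 0], [0, 0, 0]],
])

```text
time: 6.75
position: [526.9, -170.6, 199.8]
eef_rot: [0.689, 0.725, -0.001, 0.001]
ft_force: [0.0, -5.7, 5.9]
width: 14.9
gripper_force: 59.5
```

drive_tool([
  [1, [-0.0001, 0.003, 0], [0, 0, 0]],
  [1, [0, 0, 0], [0, 0, 0]],
])

```text
time: 6.95
position: [527.0, -169.7, 199.9]
eef_rot: [0.689, 0.725, -0.002, 0.002]
ft_force: [0.3, -8.3, 5.2]
width: 14.8
gripper_force: 59.5
```

drive_tool([
  [1, [-0.0001, 0.003, 0], [0, 0, 0]],
  [1, [0, 0, 0], [0, 0, 0]],
])

```text
time: 7.15
position: [527.1, -168.7, 200.1]
eef_rot: [0.689, 0.725, -0.002, 0.003]
ft_force: [-0.3, -8.7, 4.4]
width: 15.4
gripper_force: 59.5
```

```bash
python3 -c "
from h import *
st()"
```

```text
t 7.15 p [ 527.07 -168.72  200.1 ] yaw 2.9 z [ 0.0013 -0.0069 -1.    ] f [-0.29 -8.68  4.38] M [-1.55  0.11  0.08] w 15.4 g 59.5 q [-0.42  0.48 -0.32  0.76 -0.01  1.1 ]
```

drive_tool([
  [1, [-0.0001, 0.003, -0.0005], [0, 0, 0]],
  [1, [-0.0001, 0.003, 0], [0, 0, 0]],
  [1, [0, 0, 0], [0, 0, 0]],
])

```text
time: 7.45
position: [527.3, -166.0, 200.1]
eef_rot: [0.689, 0.725, -0.002, 0.003]
ft_force: [-1.0, -10.3, 5.0]
width: 15.0
gripper_force: 59.5
```

```bash
python3 -c "
from h import *
st()"
```

```text
t 7.45 p [ 527.28 -165.99  200.09] yaw 2.88 z [ 0.0021 -0.0075 -1.    ] f [ -0.96 -10.32   5.03] M [-1.63 -0.06 -0.02] w 15.0 g 59.5 q [-0.42  0.48 -0.33  0.76 -0.01  1.1 ]
```

drive_tool([
  [1, [-0.0001, 0.003, 0], [0, 0, 0]],
  [1, [-0.0001, 0.002, 0], [0, 0, 0]],
  [1, [0, 0, 0], [0, 0, 0]],
])

```text
time: 7.75
position: [527.3, -163.6, 200.1]
eef_rot: [0.689, 0.725, -0.002, 0.004]
ft_force: [0.4, -10.3, 5.7]
width: 14.8
gripper_force: 59.5
```

Run:
```python
from h import *
st(); s=snap('side','s3.png'); b=s['image'][140:225,235:335]
cv2.imwrite('pics/c3.png',cv2.cvtColor(cv2.resize(b,(700,595),interpolation=cv2.INTER_CUBIC),cv2.COLOR_RGB2BGR))
```

```text
t 7.75 p [ 527.29 -163.56  200.13] yaw 2.88 z [ 0.0024 -0.0077 -1.    ] f [  0.37 -10.34   5.69] M [-1.65 -0.08  0.02] w 14.8 g 59.5 q [-0.41  0.48 -0.33  0.76 -0.01  1.11]
```

View pics/c3.png

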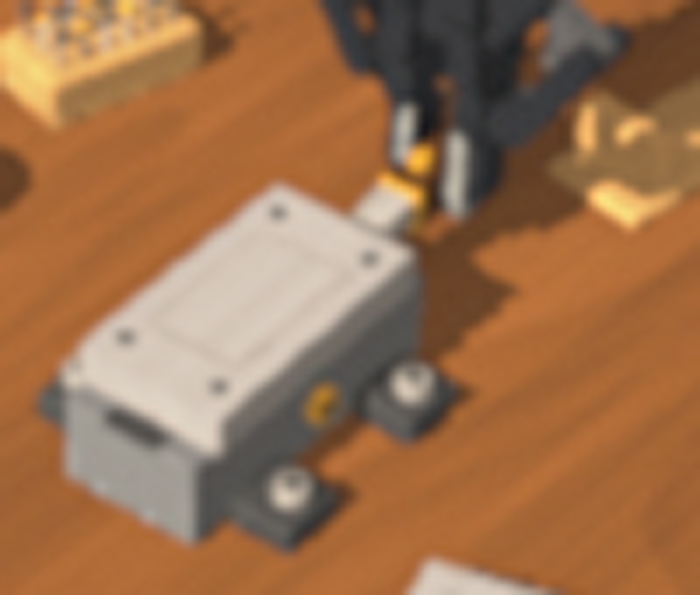

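The side view shows the wedge in the far slot, with the near slot at crop (135,425) clear. I'll use optical flow on the cover's marks to check the lift, then change ends.

```bash
cat > flow.py <<'E'
from h import *
import sys
# four dowel-hole marks in side view at s2; flow to the given picture -> rise along z at each
def rise(f):
    a=cv2.imread('pics/s2.png',0); b=cv2.imread(f'pics/{f}',0)
    p=np.array([(235+u/7,140+v/7) for u,v in[(278,212),(370,258),(125,337),(219,385)]],np.float32)
    # reference: fixed clamps screws
    q=np.array([(235+u/7,140+v/7) for u,v in[(412,383),(290,490)]],np.float32)
    o=dict(winSize=(9,9),maxLevel=1,criteria=(3,50,1e-4))
    n,_,_=cv2.calcOpticalFlowPyrLK(a,b,p[:,None],None,**o); r,_,_=cv2.calcOpticalFlowPyrLK(a,b,q[:,None],None,**o)
    print('flow px',np.round(n[:,0]-p,2).tolist(),'fixed',np.round(r[:,0]-q,2).tolist())
    import pickle; s=pickle.load(open('side0.pkl','rb'))
    for i,pp in enumerate(p):
        X=cast(s,*pp,52); g=proj(s,X+[0,0,1])-proj(s,X); print(round(float((n[i,0]-pp)@g/(g@g)),2),end=' ')
    print('mm rise at B,B,A,A dowels')
if __name__=='__main__': rise(sys.argv[1])
E
python3 flow.py s3.png
```

```text
flow px [[0.029999999329447746, -0.5600000023841858], [0.23999999463558197, -0.5099999904632568], [-0.14000000059604645, -0.09000000357627869], [0.05000000074505806, -0.019999999552965164]] fixed [[-0.0, 0.009999999776482582], [0.009999999776482582, 0.0]]
1.78 1.64 0.27 0.07 mm rise at B,B,A,A dowels
```

drive_tool([
  [1, [0.0008, -0.018, 0], [0, 0, 0]],
  [1, [0.0008, -0.018, 0], [0, 0, 0]],
  [1, [0, 0, 0.03], [0, 0, 0]],
  [1, [0, 0, 0.05], [0, 0, 0]],
  [1, [-0.0045, 0.086, 0], [0, 0, 0]],
  [1, [-0.0045, 0.086, 0], [0, 0, 0]],
  [1, [-0.0045, 0.086, 0], [0, 0, 0]],
  [1, [-0.0045, 0.086, 0], [0, 0, 0]],
  [1, [-0.0045, 0.086, 0], [0, 0, 0]],
  [1, [-0.0045, 0.086, 0], [0, 0, 0]],
  [1, [0, 0, -0.05], [0, 0, 0]],
  [1, [0, 0, 0], [0, 0, 0]],
])

```text
time: 9.0
position: [510.5, 80.3, 210.6]
eef_rot: [0.687, 0.726, -0.003, -0.003]
ft_force: [-1.6, 0.5, -1.3]
width: 14.9
gripper_force: 58.8
```

Run:
```python
from h import *
st(); s=snap('side','s4.png'); d=snap('top','t4.png'); import flow; flow.rise('s4.png')
b=d['image'][160:230,190:300]
cv2.imwrite('pics/c4.png',cv2.cvtColor(cv2.resize(b,(550,350),interpolation=cv2.INTER_CUBIC),cv2.COLOR_RGB2BGR))
```

```text
t 9.0 p [510.46  80.3  210.61] yaw 3.15 z [-8.1e-03 -1.0e-04 -1.0e+00] f [-1.64  0.49 -1.28] M [-0.03  0.09  0.03] w 14.9 g 58.8 q [ 0.03  0.41 -0.4   0.76  0.    1.55]
flow px [[0.2199999988079071, -0.7300000190734863], [-146.0500030517578, 44.15999984741211], [238.85000610351562, -24.969999313354492], [-124.04000091552734, 14.489999771118164]] fixed [[-3.240000009536743, 10.960000038146973], [0.3199999928474426, 0.019999999552965164]]
2.33 -167.3 78.86 -55.05 mm rise at B,B,A,A dowels
```

View pics/c4.png

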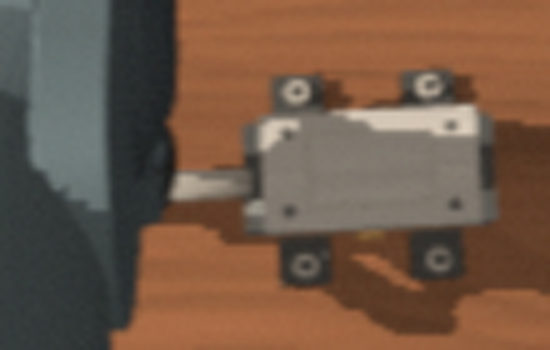

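The top view shows the wedge at the +y end, with its tip at crop (250,182) near the slot mouth.

Run:
```python
from h import *
d=get_image('top'); st()
P=lambda u,v,z:cast(d,190+u/5-.4,160+v/5-.4,z)[:2]
for n,p in dict(tip=(252,182,46),tiptop=(248,170,46),tipbot=(248,195,46),edge1=(262,118,52),edge2=(265,234,52),slot1=(247,152,36),slot2=(247,203,36)).items(): print(n,P(*p))
```

```text
t 9.15 p [512.88  78.33 213.66] yaw 2.93 z [-2.1e-03 -1.0e-04 -1.0e+00] f [-0.19  0.5  -1.68] M [-0.01  0.02 -0.01] w 14.7 g 58.8 q [ 0.03  0.41 -0.4   0.76 -0.    1.55]
tip [514.80302854  11.18270371]
tiptop [520.9262462  13.296695 ]
tipbot [508.13984135  13.13366044]
edge1 [546.96271401   6.39704167]
edge2 [487.97786611   4.18676657]
slot1 [531.24300804  14.14803952]
slot2 [504.84997176  13.80978398]
```

drive_tool([
  [1, [0.001, 0, -0.014], [0, 0, 0]],
  [1, [0, 0, -0.007], [0, 0, 0]],
  [1, [0, 0, 0], [0, 0, 0]],
  [1, [0, 0, 0], [0, 0, 0]],
])

```text
time: 9.55
position: [514.0, 78.4, 203.5]
eef_rot: [0.689, 0.725, -0.0, -0.0]
ft_force: [0.4, -0.1, -0.8]
width: 14.9
gripper_force: 58.8
```

```bash
python3 -c "
from h import *
st()"
```

```text
t 9.55 p [513.99  78.43 203.51] yaw 2.93 z [-0.  0. -1.] f [ 0.36 -0.11 -0.77] M [-0.03  0.02 -0.01] w 14.9 g 58.8 q [ 0.03  0.42 -0.41  0.74  0.    1.55]
```

drive_tool([
  [1, [0, 0, -0.005], [0, 0, 0]],
  [1, [0, 0, 0], [0, 0, 0]],
])

```text
time: 9.75
position: [513.9, 78.8, 200.8]
eef_rot: [0.689, 0.725, -0.0, -0.0]
ft_force: [-0.3, -1.0, -1.6]
width: 15.3
gripper_force: 58.8
```

drive_tool([
  [1, [0, 0, -0.001], [0, 0, 0]],
  [1, [0, 0, 0], [0, 0, 0]],
])

```text
time: 9.95
position: [513.9, 78.9, 200.5]
eef_rot: [0.688, 0.725, 0.0, 0.0]
ft_force: [-0.7, 0.4, -1.6]
width: 14.7
gripper_force: 58.8
```

drive_tool([
  [1, [0, 0, -0.001], [0, 0, 0]],
  [1, [0, 0, 0], [0, 0, 0]],
])

```text
time: 10.15
position: [514.0, 78.9, 200.2]
eef_rot: [0.689, 0.725, 0.0, 0.0]
ft_force: [-0.3, 0.3, 1.7]
width: 14.5
gripper_force: 58.9
```

drive_tool([
  [1, [0.0002, -0.004, -0.001], [0, 0, 0]],
  [1, [0.0002, -0.005, 0], [0, 0, 0]],
  [1, [0, 0, 0], [0, 0, 0]],
])

```text
time: 10.45
position: [514.7, 74.1, 199.9]
eef_rot: [0.689, 0.725, 0.0, 0.001]
ft_force: [0.5, 1.3, 2.7]
width: 15.2
gripper_force: 59.3
```

drive_tool([
  [1, [0.0001, -0.003, 0], [0, 0, 0]],
  [1, [0, 0, 0], [0, 0, 0]],
])

```text
time: 10.65
position: [514.6, 72.7, 199.8]
eef_rot: [0.689, 0.725, 0.0, 0.0]
ft_force: [-0.9, 1.9, 3.8]
width: 15.0
gripper_force: 59.4
```

drive_tool([
  [1, [0.0001, -0.003, 0], [0, 0, 0]],
  [1, [0, 0, 0], [0, 0, 0]],
])

```text
time: 10.85
position: [514.5, 71.4, 199.8]
eef_rot: [0.689, 0.725, 0.001, 0.0]
ft_force: [-0.1, 2.2, 5.9]
width: 15.1
gripper_force: 59.5
```

drive_tool([
  [1, [0.0001, -0.003, 0], [0, 0, 0]],
  [1, [0, 0, 0], [0, 0, 0]],
])

```text
time: 11.05
position: [514.5, 70.4, 199.9]
eef_rot: [0.688, 0.725, 0.001, -0.001]
ft_force: [-0.1, 4.5, 5.7]
width: 14.7
gripper_force: 59.7
```

```bash
python3 -c "
from h import *
st()"
```

```text
t 11.05 p [514.53  70.43 199.88] yaw 3.01 z [ 9.0e-04  2.6e-03 -1.0e+00] f [-0.09  4.52  5.69] M [0.69 0.03 0.02] w 14.7 g 59.7 q [ 0.01  0.43 -0.42  0.73  0.    1.53]
```

drive_tool([
  [1, [0.0001, -0.003, 0], [0, 0, 0]],
  [1, [0.0001, -0.003, 0], [0, 0, 0]],
  [1, [0.0001, -0.003, 0], [0, 0, 0]],
  [1, [0, 0, 0], [0, 0, 0]],
])

```text
time: 11.45
position: [514.6, 67.0, 200.0]
eef_rot: [0.688, 0.726, 0.003, -0.002]
ft_force: [0.5, 9.7, 7.3]
width: 14.8
gripper_force: 59.9
```

drive_tool([
  [1, [0.0001, -0.003, 0], [0, 0, 0]],
  [1, [0.0001, -0.003, 0], [0, 0, 0]],
  [1, [0.0001, -0.003, 0], [0, 0, 0]],
  [1, [0, 0, 0], [0, 0, 0]],
])

```text
time: 11.85
position: [514.8, 62.5, 200.1]
eef_rot: [0.688, 0.726, 0.003, -0.002]
ft_force: [-1.0, 11.0, 7.2]
width: 15.0
gripper_force: 59.9
```

```bash
python3 -c "
from h import *
st()"
```

```text
t 11.85 p [514.8   62.54 200.06] yaw 3.07 z [ 0.0011  0.0065 -1.    ] f [-1.   10.97  7.16] M [ 1.55  0.09 -0.04] w 15.0 g 59.9 q [-0.    0.42 -0.42  0.73  0.01  1.51]
```

drive_tool([
  [1, [0.0001, -0.003, 0], [0, 0, 0]],
  [1, [0, 0, 0], [0, 0, 0]],
])

```text
time: 12.05
position: [514.9, 61.1, 200.1]
eef_rot: [0.688, 0.726, 0.003, -0.002]
ft_force: [-1.1, 11.0, 7.2]
width: 15.1
gripper_force: 59.9
```

drive_tool([
  [1, [-0.001, 0.022, 0], [0, 0, 0]],
  [1, [-0.001, 0.022, 0], [0, 0, 0]],
  [1, [0, 0, 0.03], [0, 0, 0]],
  [1, [0, 0, 0.05], [0, 0, 0]],
  [1, [0.0046, -0.0866, 0], [0, 0, 0]],
  [1, [0.0046, -0.0866, 0], [0, 0, 0]],
  [1, [0.0046, -0.0866, 0], [0, 0, 0]],
  [1, [0.0046, -0.0866, 0], [0, 0, 0]],
  [1, [0.0046, -0.0866, 0], [0, 0, 0]],
  [1, [0.0046, -0.0866, 0], [0, 0, 0]],
  [1, [0, 0, -0.05], [0, 0, 0]],
  [1, [0, 0, -0.015], [0, 0, 0]],
])

```text
time: 13.25
position: [525.9, -178.7, 204.1]
eef_rot: [0.689, 0.724, -0.001, -0.003]
ft_force: [-0.4, 1.1, -2.3]
width: 14.7
gripper_force: 58.8
```

drive_tool([
  [1, [0, 0, 0], [0, 0, 0]],
  [1, [0, 0, 0], [0, 0, 0]],
  [1, [0, 0, 0], [0, 0, 0]],
])

```text
time: 13.55
position: [527.7, -177.5, 207.6]
eef_rot: [0.688, 0.726, 0.0, 0.0]
ft_force: [0.0, -0.3, -0.7]
width: 15.1
gripper_force: 58.8
```

Run:
```python
from h import *
st(); s=snap('side','s5.png'); import flow; flow.rise('s5.png')
```

```text
t 13.55 p [ 527.74 -177.5   207.59] yaw 3.07 z [ 5.e-04 -1.e-04 -1.e+00] f [ 0.04 -0.28 -0.65] M [-0.01 -0.02 -0.01] w 15.1 g 58.8 q [-0.44  0.48 -0.3   0.79  0.    1.08]
flow px [[0.15000000596046448, -0.46000000834465027], [-0.10000000149011612, -0.3400000035762787], [0.019999999552965164, -0.7400000095367432], [0.11999999731779099, -0.7799999713897705]] fixed [[-0.0, 0.019999999552965164], [0.0, 0.0]]
1.48 1.05 2.3 2.42 mm rise at B,B,A,A dowels
```

drive_tool([
  [1, [-0.001, -0.001, -0.008], [0, 0, 0]],
  [1, [0, 0, -0.006], [0, 0, 0]],
  [1, [0, 0, 0], [0, 0, 0]],
  [1, [0, 0, 0], [0, 0, 0]],
])

```text
time: 14.0
position: [527.1, -178.9, 200.1]
eef_rot: [0.688, 0.725, 0.0, 0.0]
ft_force: [-0.1, 0.3, 0.6]
width: 14.8
gripper_force: 59.0
```

drive_tool([
  [1, [0, 0, -0.002], [0, 0, 0]],
  [1, [0, 0, 0], [0, 0, 0]],
])

```text
time: 14.2
position: [527.1, -179.0, 199.5]
eef_rot: [0.688, 0.725, 0.0, 0.0]
ft_force: [-1.8, 1.4, 4.9]
width: 15.0
gripper_force: 59.6
```

drive_tool([
  [1, [0, 0, -0.001], [0, 0, 0]],
  [1, [0, 0, 0], [0, 0, 0]],
])

```text
time: 14.4
position: [527.1, -179.0, 199.2]
eef_rot: [0.688, 0.725, 0.0, 0.0]
ft_force: [-1.8, 0.1, 7.3]
width: 14.6
gripper_force: 59.9
```

drive_tool([
  [1, [-0.0002, 0.008, 0], [0, 0, 0]],
  [1, [-0.0002, 0.008, 0], [0, 0, 0]],
  [1, [-0.0001, 0.003, 0], [0, 0, 0]],
  [1, [-0.0001, 0.003, 0], [0, 0, 0]],
  [1, [-0.0001, 0.003, 0], [0, 0, 0]],
  [1, [-0.0001, 0.003, 0], [0, 0, 0]],
  [1, [-0.0001, 0.003, 0], [0, 0, 0]],
  [1, [-0.0001, 0.003, 0], [0, 0, 0]],
  [1, [0, 0, 0], [0, 0, 0]],
])

```text
time: 15.3
position: [527.9, -164.5, 200.2]
eef_rot: [0.689, 0.725, -0.002, 0.004]
ft_force: [-0.1, -8.4, 5.0]
width: 14.8
gripper_force: 59.7
```

```bash
python3 -c "
from h import *
st()"
```

```text
t 15.3 p [ 527.95 -164.47  200.15] yaw 2.88 z [ 0.0035 -0.0081 -1.    ] f [-0.05 -8.35  5.04] M [-1.26  0.1   0.06] w 14.8 g 59.7 q [-0.42  0.48 -0.33  0.76 -0.01  1.11]
```

drive_tool([
  [1, [-0.0002, 0.003, 0], [0, 0, 0]],
  [1, [-0.0002, 0.003, 0], [0, 0, 0]],
  [1, [-0.0002, 0.003, 0], [0, 0, 0]],
  [1, [-0.0002, 0.003, 0], [0, 0, 0]],
  [1, [0, 0, 0], [0, 0, 0]],
])

```text
time: 15.8
position: [527.8, -158.7, 200.2]
eef_rot: [0.689, 0.725, -0.002, 0.004]
ft_force: [0.2, -8.5, 4.4]
width: 14.5
gripper_force: 59.5
```

Run:
```python
from h import *
st(); s=snap('side','s6.png'); import flow; flow.rise('s6.png')
```

```text
t 15.8 p [ 527.83 -158.75  200.24] yaw 2.86 z [ 0.0043 -0.0085 -1.    ] f [ 0.15 -8.45  4.36] M [-1.31 -0.08 -0.02] w 14.5 g 59.5 q [-0.41  0.48 -0.33  0.76 -0.01  1.12]
flow px [[0.009999999776482582, -1.0399999618530273], [0.36000001430511475, -1.1699999570846558], [-0.07000000029802322, -0.7400000095367432], [-0.05000000074505806, -0.5899999737739563]] fixed [[-0.009999999776482582, 0.019999999552965164], [0.0, 0.0]]
3.27 3.74 2.31 1.83 mm rise at B,B,A,A dowels
```

drive_tool([
  [1, [0.0008, -0.022, 0], [0, 0, 0]],
  [1, [0.0008, -0.022, 0], [0, 0, 0]],
  [1, [0, 0, 0.03], [0, 0, 0]],
  [1, [0, 0, 0.05], [0, 0, 0]],
  [1, [-0.0048, 0.0863, 0], [0, 0, 0]],
  [1, [-0.0048, 0.0863, 0], [0, 0, 0]],
  [1, [-0.0048, 0.0863, 0], [0, 0, 0]],
  [1, [-0.0048, 0.0863, 0], [0, 0, 0]],
  [1, [-0.0048, 0.0863, 0], [0, 0, 0]],
  [1, [-0.0048, 0.0863, 0], [0, 0, 0]],
  [1, [0, 0, -0.05], [0, 0, 0]],
  [1, [0, 0, -0.015], [0, 0, 0]],
])

```text
time: 17.05
position: [511.0, 81.9, 203.8]
eef_rot: [0.688, 0.726, -0.002, -0.001]
ft_force: [0.1, 0.9, -1.7]
width: 14.6
gripper_force: 58.8
```

drive_tool([
  [1, [0, 0, 0], [0, 0, 0]],
  [1, [0, 0, 0], [0, 0, 0]],
  [1, [0, 0, 0], [0, 0, 0]],
])

```text
time: 17.35
position: [513.0, 80.0, 206.6]
eef_rot: [0.689, 0.725, 0.0, 0.0]
ft_force: [0.6, 0.6, -2.2]
width: 14.8
gripper_force: 58.8
```

drive_tool([
  [1, [0.002, 0, -0.007], [0, 0, 0]],
  [1, [0, 0, -0.006], [0, 0, 0]],
  [1, [0, 0, 0], [0, 0, 0]],
  [1, [0, 0, -0.001], [0, 0, 0]],
  [1, [0, 0, 0], [0, 0, 0]],
])

```text
time: 17.85
position: [514.0, 80.7, 199.6]
eef_rot: [0.689, 0.725, 0.0, 0.001]
ft_force: [1.4, -1.8, 4.8]
width: 14.8
gripper_force: 59.5
```

drive_tool([
  [1, [0, 0, -0.001], [0, 0, 0]],
  [1, [0, 0, 0], [0, 0, 0]],
])

```text
time: 18.05
position: [514.1, 80.7, 199.3]
eef_rot: [0.689, 0.725, 0.0, 0.001]
ft_force: [-0.6, -0.8, 6.6]
width: 14.9
gripper_force: 59.8
```

drive_tool([
  [1, [0.0003, -0.009, 0], [0, 0, 0]],
  [1, [0.0003, -0.009, 0], [0, 0, 0]],
  [1, [0.0003, -0.009, 0], [0, 0, 0]],
  [1, [0.0001, -0.003, 0], [0, 0, 0]],
  [1, [0.0001, -0.003, 0], [0, 0, 0]],
  [1, [0.0001, -0.003, 0], [0, 0, 0]],
  [1, [0.0001, -0.003, 0], [0, 0, 0]],
  [1, [0.0001, -0.003, 0], [0, 0, 0]],
  [1, [0, 0, 0], [0, 0, 0]],
])

```text
time: 18.95
position: [515.0, 61.8, 199.9]
eef_rot: [0.688, 0.726, 0.004, -0.001]
ft_force: [-0.4, 9.7, 10.3]
width: 14.8
gripper_force: 60.3
```

```bash
python3 -c "
from h import *
st()"
```

```text
t 18.95 p [514.96  61.83 199.87] yaw 3.08 z [ 0.0031  0.0071 -1.    ] f [-0.38  9.69 10.29] M [ 1.17  0.1  -0.01] w 14.8 g 60.3 q [-0.    0.42 -0.42  0.72  0.01  1.51]
```

drive_tool([
  [1, [0, -0.003, 0.0005], [0, 0, 0]],
  [1, [0, -0.003, 0], [0, 0, 0]],
  [1, [0, -0.003, 0], [0, 0, 0]],
  [1, [0, -0.002, 0], [0, 0, 0]],
  [1, [0, 0, 0], [0, 0, 0]],
])

```text
time: 19.45
position: [514.9, 57.0, 200.0]
eef_rot: [0.688, 0.726, 0.004, -0.002]
ft_force: [-0.5, 11.5, 8.5]
width: 14.9
gripper_force: 60.2
```

drive_tool([
  [1, [-0.001, 0.024, 0], [0, 0, 0]],
  [1, [-0.001, 0.024, 0], [0, 0, 0]],
  [1, [0, 0, 0.03], [0, 0, 0]],
  [1, [0, 0, 0.05], [0, 0, 0]],
  [1, [0.0046, -0.0862, 0], [0, 0, 0]],
  [1, [0.0046, -0.0862, 0], [0, 0, 0]],
  [1, [0.0046, -0.0862, 0], [0, 0, 0]],
  [1, [0.0046, -0.0862, 0], [0, 0, 0]],
  [1, [0.0046, -0.0862, 0], [0, 0, 0]],
  [1, [0.0046, -0.0862, 0], [0, 0, 0]],
  [1, [0, 0, -0.05], [0, 0, 0]],
  [1, [0, 0, -0.015], [0, 0, 0]],
])

```text
time: 20.65
position: [525.6, -180.7, 203.7]
eef_rot: [0.689, 0.724, -0.0, -0.002]
ft_force: [-1.0, 1.1, -2.2]
width: 14.7
gripper_force: 58.8
```

drive_tool([
  [1, [0, 0, 0], [0, 0, 0]],
  [1, [0, 0, 0], [0, 0, 0]],
  [1, [0, 0, 0], [0, 0, 0]],
])

```text
time: 20.95
position: [527.3, -179.3, 206.9]
eef_rot: [0.688, 0.726, 0.0, 0.0]
ft_force: [-0.0, -1.3, -1.0]
width: 14.9
gripper_force: 58.8
```

Run:
```python
from h import *
st(); s=snap('side','s7.png'); import flow; flow.rise('s7.png')
```

```text
t 20.95 p [ 527.26 -179.27  206.89] yaw 3.07 z [ 7.e-04  0.e+00 -1.e+00] f [-0.02 -1.28 -1.01] M [ 0.   -0.01 -0.04] w 14.9 g 58.8 q [-0.44  0.48 -0.3   0.79  0.    1.08]
flow px [[0.14000000059604645, -0.9399999976158142], [0.14000000059604645, -0.8600000143051147], [0.009999999776482582, -0.9700000286102295], [0.07000000029802322, -1.0700000524520874]] fixed [[0.009999999776482582, 0.019999999552965164], [0.0, -0.0]]
2.99 2.72 3.03 3.32 mm rise at B,B,A,A dowels
```

drive_tool([
  [1, [-0.0005, 0, -0.008], [0, 0, 0]],
  [1, [0, 0, -0.006], [0, 0, 0]],
  [1, [0, 0, 0], [0, 0, 0]],
  [1, [0, 0, -0.001], [0, 0, 0]],
  [1, [0, 0, 0], [0, 0, 0]],
])

```text
time: 21.5
position: [527.0, -180.1, 199.3]
eef_rot: [0.688, 0.725, 0.001, 0.0]
ft_force: [-1.6, 0.5, 5.8]
width: 14.6
gripper_force: 59.6
```

drive_tool([
  [1, [-0.0003, 0.009, -0.001], [0, 0, 0]],
  [1, [-0.0003, 0.009, 0], [0, 0, 0]],
  [1, [-0.0003, 0.009, 0], [0, 0, 0]],
  [1, [-0.0001, 0.003, 0], [0, 0, 0]],
  [1, [-0.0001, 0.003, 0], [0, 0, 0]],
  [1, [-0.0001, 0.003, 0], [0, 0, 0]],
  [1, [-0.0001, 0.003, 0], [0, 0, 0]],
  [1, [0, 0, 0], [0, 0, 0]],
])

```text
time: 22.3
position: [527.4, -161.9, 199.8]
eef_rot: [0.689, 0.725, -0.0, 0.003]
ft_force: [-0.3, -3.3, 7.0]
width: 14.6
gripper_force: 59.9
```

```bash
python3 -c "
from h import *
st()"
```

```text
t 22.3 p [ 527.39 -161.91  199.84] yaw 2.94 z [ 0.0038 -0.0038 -1.    ] f [-0.34 -3.31  7.01] M [-0.24  0.03  0.  ] w 14.6 g 59.9 q [-0.41  0.48 -0.33  0.76 -0.    1.11]
```

drive_tool([
  [1, [-0.0002, 0.003, 0], [0, 0, 0]],
  [1, [-0.0002, 0.003, 0], [0, 0, 0]],
  [1, [-0.0002, 0.003, 0], [0, 0, 0]],
  [1, [-0.0002, 0.003, 0], [0, 0, 0]],
  [1, [-0.0002, 0.003, 0], [0, 0, 0]],
  [1, [0, 0, 0], [0, 0, 0]],
])

```text
time: 22.9
position: [527.4, -155.7, 200.1]
eef_rot: [0.689, 0.725, -0.001, 0.004]
ft_force: [1.0, -5.6, 5.8]
width: 14.4
gripper_force: 59.8
```

Run:
```python
from h import *
st(); s=snap('side','s8.png'); import flow; flow.rise('s8.png')
```

```text
t 22.9 p [ 527.35 -155.67  200.14] yaw 2.87 z [ 0.0046 -0.0073 -1.    ] f [ 1.03 -5.65  5.8 ] M [-0.81 -0.02  0.02] w 14.4 g 59.8 q [-0.4   0.47 -0.34  0.75 -0.    1.12]
flow px [[0.3199999928474426, -1.399999976158142], [0.7900000214576721, -1.3700000047683716], [-0.05000000074505806, -0.9200000166893005], [0.2199999988079071, -0.800000011920929]] fixed [[0.029999999329447746, 0.019999999552965164], [0.0, 0.0]]
4.45 4.43 2.86 2.51 mm rise at B,B,A,A dowels
```

drive_tool([
  [1, [-0.0002, 0.003, 0], [0, 0, 0]],
  [1, [-0.0001, 0.002, 0], [0, 0, 0]],
  [1, [0, 0, 0], [0, 0, 0]],
])

```text
time: 23.25
position: [527.0, -152.3, 200.0]
eef_rot: [0.689, 0.725, -0.0, 0.003]
ft_force: [0.5, -3.4, 7.0]
width: 14.9
gripper_force: 59.8
```

Run:
```python
from h import *
st(); s=snap('side','s9.png'); import flow; flow.rise('s9.png')
```

```text
t 23.25 p [ 526.99 -152.34  200.02] yaw 2.91 z [ 0.0044 -0.0049 -1.    ] f [ 0.53 -3.35  7.04] M [-0.52 -0.06 -0.01] w 14.9 g 59.8 q [-0.4   0.47 -0.34  0.75 -0.    1.12]
flow px [[0.23000000417232513, -1.7599999904632568], [0.6600000262260437, -1.7200000286102295], [-0.07000000029802322, -1.0], [0.009999999776482582, -0.8199999928474426]] fixed [[0.009999999776482582, 0.029999999329447746], [0.0, 0.009999999776482582]]
5.57 5.5 3.11 2.55 mm rise at B,B,A,A dowels
```

drive_tool([
  [1, [0.0009, -0.027, 0], [0, 0, 0]],
  [1, [0.0009, -0.027, 0], [0, 0, 0]],
  [1, [0, 0, 0.03], [0, 0, 0]],
  [1, [0, 0, 0.05], [0, 0, 0]],
  [1, [-0.0044, 0.0863, 0], [0, 0, 0]],
  [1, [-0.0044, 0.0863, 0], [0, 0, 0]],
  [1, [-0.0044, 0.0863, 0], [0, 0, 0]],
  [1, [-0.0044, 0.0863, 0], [0, 0, 0]],
  [1, [-0.0044, 0.0863, 0], [0, 0, 0]],
  [1, [-0.0044, 0.0863, 0], [0, 0, 0]],
  [1, [0, 0, -0.05], [0, 0, 0]],
  [1, [0, 0, -0.015], [0, 0, 0]],
])

```text
time: 24.5
position: [511.8, 82.4, 203.8]
eef_rot: [0.688, 0.726, -0.001, -0.001]
ft_force: [-0.5, -0.8, -1.6]
width: 14.6
gripper_force: 58.8
```

drive_tool([
  [1, [0, 0, 0], [0, 0, 0]],
  [1, [0, 0, 0], [0, 0, 0]],
  [1, [0, 0, 0], [0, 0, 0]],
])

```text
time: 24.8
position: [513.7, 80.3, 206.4]
eef_rot: [0.689, 0.725, 0.0, 0.0]
ft_force: [0.7, 0.4, -1.8]
width: 14.7
gripper_force: 58.8
```

drive_tool([
  [1, [0.0005, 0, -0.007], [0, 0, 0]],
  [1, [0, 0, -0.006], [0, 0, 0]],
  [1, [0, 0, 0], [0, 0, 0]],
  [1, [0, 0, -0.001], [0, 0, 0]],
  [1, [0, 0, 0], [0, 0, 0]],
])

```text
time: 25.3
position: [513.9, 81.0, 199.5]
eef_rot: [0.689, 0.725, 0.0, 0.001]
ft_force: [-0.6, -1.7, 4.5]
width: 14.7
gripper_force: 59.6
```

drive_tool([
  [1, [0.0003, -0.009, -0.001], [0, 0, 0]],
  [1, [0.0003, -0.009, 0], [0, 0, 0]],
  [1, [0.0003, -0.009, 0], [0, 0, 0]],
  [1, [0.0001, -0.003, 0], [0, 0, 0]],
  [1, [0.0001, -0.003, 0], [0, 0, 0]],
  [1, [0.0001, -0.003, 0], [0, 0, 0]],
  [1, [0.0001, -0.003, 0], [0, 0, 0]],
  [1, [0.0001, -0.003, 0], [0, 0, 0]],
  [1, [0.0001, -0.003, 0], [0, 0, 0]],
  [1, [0, 0, 0], [0, 0, 0]],
])

```text
time: 26.3
position: [515.3, 60.0, 199.9]
eef_rot: [0.688, 0.726, 0.003, -0.0]
ft_force: [-0.5, 6.9, 8.5]
width: 14.7
gripper_force: 60.2
```

```bash
python3 -c "
from h import *
st()"
```

```text
t 26.3 p [515.29  59.99 199.87] yaw 3.04 z [ 0.004   0.0047 -1.    ] f [-0.54  6.94  8.48] M [ 0.75  0.06 -0.01] w 14.7 g 60.2 q [-0.01  0.42 -0.42  0.72  0.    1.51]
```

drive_tool([
  [1, [0, -0.003, 0], [0, 0, 0]],
  [1, [0, -0.003, 0], [0, 0, 0]],
  [1, [0, -0.003, 0], [0, 0, 0]],
  [1, [0, -0.003, 0], [0, 0, 0]],
  [1, [0, 0, 0], [0, 0, 0]],
])

```text
time: 26.8
position: [515.4, 54.0, 199.9]
eef_rot: [0.688, 0.726, 0.003, 0.0]
ft_force: [-0.3, 5.4, 10.2]
width: 14.5
gripper_force: 60.3
```

drive_tool([
  [1, [0, -0.003, 0], [0, 0, 0]],
  [1, [0, -0.002, 0], [0, 0, 0]],
  [1, [0, 0, 0], [0, 0, 0]],
])

```text
time: 27.1
position: [515.4, 51.3, 199.9]
eef_rot: [0.688, 0.726, 0.003, 0.0]
ft_force: [-1.1, 5.4, 9.1]
width: 15.1
gripper_force: 60.3
```

```bash
python3 -c "
from h import *
st()"
```

```text
t 27.1 p [515.44  51.34 199.94] yaw 3.05 z [ 0.0044  0.004  -1.    ] f [-1.15  5.36  9.15] M [ 0.66 -0.02  0.05] w 15.1 g 60.3 q [-0.02  0.42 -0.42  0.72  0.    1.49]
```

drive_tool([
  [1, [-0.0012, 0.028, 0], [0, 0, 0]],
  [1, [-0.0012, 0.028, 0], [0, 0, 0]],
  [1, [0, 0, 0.03], [0, 0, 0]],
  [1, [0, 0, 0.05], [0, 0, 0]],
  [1, [0, -0.08, 0], [0, 0, 0]],
  [1, [0, -0.085, 0], [0, 0, 0]],
  [1, [0, -0.085, 0], [0, 0, 0]],
  [1, [0, -0.085, 0], [0, 0, 0]],
  [1, [0, -0.085, 0], [0, 0, 0]],
  [1, [-0.005, -0.085, 0], [0, 0, -0.034]],
  [1, [-0.01, -0.085, 0], [0, 0, -0.034]],
  [1, [-0.01, -0.085, 0], [0, 0, -0.034]],
])

```text
time: 28.3
position: [499.8, -260.7, 237.7]
eef_rot: [0.745, 0.667, 0.0, -0.001]
ft_force: [0.0, 0.4, -2.2]
width: 15.0
gripper_force: 58.8
```

drive_tool([
  [1, [0, -0.062, 0], [0, 0, 0]],
  [1, [0, 0, 0], [0, 0, 0]],
  [1, [0, 0, 0], [0, 0, 0]],
  [1, [0, 0, 0], [0, 0, 0]],
])

```text
time: 28.7
position: [500.1, -289.1, 237.6]
eef_rot: [0.744, 0.668, 0.0, -0.001]
ft_force: [-0.5, 0.3, -0.9]
width: 15.2
gripper_force: 58.7
```

Run:
```python
from h import *
st(); s=snap('side','s10.png'); import flow; flow.rise('s10.png'); b=s['image'][100:225,235:395]
cv2.imwrite('pics/c5.png',cv2.cvtColor(cv2.resize(b,(768,600),interpolation=cv2.INTER_CUBIC),cv2.COLOR_RGB2BGR))
```

```text
t 28.7 p [ 500.09 -289.08  237.65] yaw -6.15 z [-0.0012  0.0017 -1.    ] f [-0.49  0.33 -0.9 ] M [0.03 0.02 0.03] w 15.2 g 58.7 q [-0.63  0.48 -0.2   0.89  0.    1.04]
flow px [[0.3499999940395355, -1.3600000143051147], [0.25999999046325684, -1.3899999856948853], [0.25, -1.4500000476837158], [0.1599999964237213, -1.3899999856948853]] fixed [[0.029999999329447746, 0.029999999329447746], [-0.0, -0.0]]
4.32 4.41 4.53 4.31 mm rise at B,B,A,A dowels
```

View pics/c5.png

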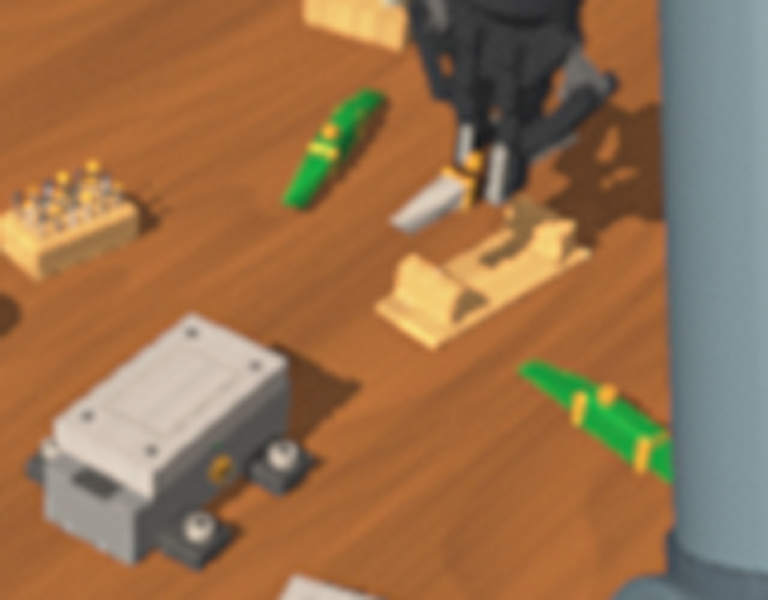

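The cover is up 4.3–4.5 mm at all four marks, so it is level and parted at both ends. The wedge is above its rest, so I'll lower it.

drive_tool([
  [1, [0.001, 0, -0.04], [0, 0, 0]],
  [1, [0, 0, -0.03], [0, 0, 0]],
  [1, [0, 0, -0.012], [0, 0, 0]],
  [1, [0, 0, 0], [0, 0, 0]],
  [1, [0, 0, 0], [0, 0, 0]],
])

```text
time: 29.25
position: [501.2, -289.8, 197.7]
eef_rot: [0.744, 0.668, 0.0, 0.0]
ft_force: [0.5, -0.1, -1.4]
width: 14.6
gripper_force: 58.8
```

drive_tool([
  [1, [0, 0, -0.004], [0, 0, 0]],
  [1, [0, 0, 0], [0, 0, 0]],
])

```text
time: 29.45
position: [501.2, -290.4, 195.7]
eef_rot: [0.744, 0.668, 0.0, 0.001]
ft_force: [0.2, -0.2, -0.4]
width: 14.5
gripper_force: 58.8
```

drive_tool([
  [1, [0, 0.002, -0.002], [0, 0, 0]],
  [1, [0, 0, 0], [0, 0, 0]],
])

```text
time: 29.65
position: [500.9, -289.2, 194.3]
eef_rot: [0.744, 0.668, 0.0, 0.0]
ft_force: [-0.6, -1.0, -0.9]
width: 14.9
gripper_force: 58.8
```

drive_tool([
  [1, [0, 0, -0.001], [0, 0, 0]],
  [1, [0, 0, 0], [0, 0, 0]],
])

```text
time: 29.85
position: [500.9, -289.3, 194.3]
eef_rot: [0.744, 0.668, 0.0, 0.0]
ft_force: [-1.0, 1.9, 4.9]
width: 15.0
gripper_force: 59.6
```

drive_tool([
  [1, [0, 0, -0.001], [0, 0, 0]],
  [1, [0, 0, 0], [0, 0, 0]],
])

```text
time: 30.05
position: [500.9, -289.2, 194.2]
eef_rot: [0.744, 0.668, 0.0, 0.0]
ft_force: [-2.8, 1.9, 8.4]
width: 15.0
gripper_force: 60.2
```

drive_tool([
  [0.85, [0, 0, 0.001], [0, 0, 0]],
  [0.6, [0, 0, 0], [0, 0, 0]],
  [0.5, [0, 0, 0], [0, 0, 0]],
  [0.5, [0, 0, 0], [0, 0, 0]],
  [0.5, [0, 0, 0.02], [0, 0, 0]],
  [0.5, [0, 0, 0.08], [0, 0, 0]],
  [0.5, [0, 0, 0.06], [0, 0, 0]],
  [0.3, [0.008, 0.08, 0], [0, 0, 0.034]],
  [0, [0.008, 0.08, 0], [0, 0, 0.034]],
  [0, [0.008, 0.08, 0], [0, 0, 0.033]],
  [0, [0.008, 0.08, 0], [0, 0, 0]],
  [0, [0.008, 0.08, 0], [0, 0, 0]],
])

```text
time: 31.25
position: [521.0, -87.8, 274.6]
eef_rot: [0.689, 0.725, 0.0, 0.001]
ft_force: [0.2, -0.2, 0.3]
width: 85.2
gripper_force: 0.0
```

drive_tool([
  [0, [0, 0.078, -0.02], [0, 0, 0]],
  [0, [0, 0, -0.02], [0, 0, 0]],
  [0, [0, 0, 0], [0, 0, 0]],
  [0, [0, 0, 0], [0, 0, 0]],
])

```text
time: 31.65
position: [521.0, -51.1, 254.0]
eef_rot: [0.689, 0.724, -0.0, 0.0]
ft_force: [0.2, -0.3, -0.4]
width: 85.3
gripper_force: 0.0
```

Run:
```python
from h import *
st(); s=snap('side','s11.png'); d=snap('top','t11.png'); b=s['image'][80:230,225:395]
cv2.imwrite('pics/c6.png',cv2.cvtColor(np.hstack([cv2.resize(b,(510,450),interpolation=cv2.INTER_CUBIC),cv2.resize(d['image'][150:240,320:376],(280,450),interpolation=cv2.INTER_CUBIC)]),cv2.COLOR_RGB2BGR))
```

```text
t 31.65 p [521.   -51.05 253.98] yaw 2.83 z [ 1.e-04 -5.e-04 -1.e+00] f [ 0.25 -0.33 -0.36] M [-0.02 -0.03 -0.02] w 85.3 g 0.0 q [-0.22  0.37 -0.34  0.86 -0.    1.3 ]
```

View pics/c6.png

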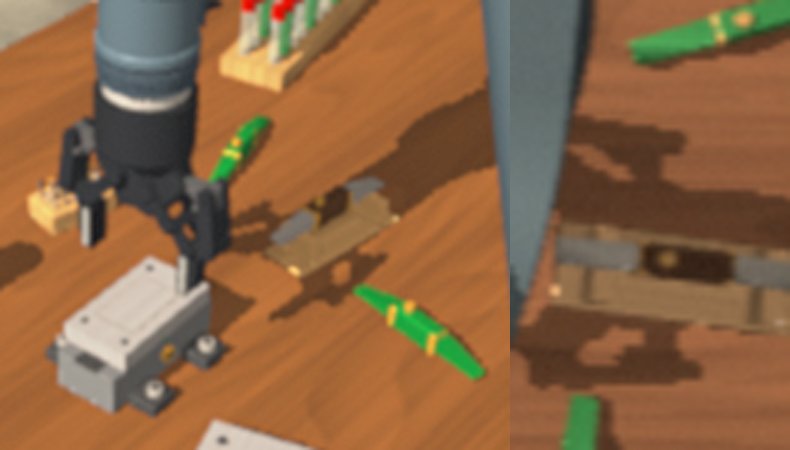

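The wedge lies on its rest and the open gripper straddles the cover. Next I'll descend and grip.

drive_tool([
  [0, [0, 0, -0.04], [0, 0, 0]],
  [0, [0, 0, -0.04], [0, 0, 0]],
  [0, [0, 0, -0.032], [0, 0, 0]],
  [0, [0, 0, 0], [0, 0, 0]],
  [0, [0, 0, 0], [0, 0, 0]],
])

```text
time: 32.25
position: [521.1, -51.1, 198.2]
eef_rot: [0.69, 0.724, 0.0, 0.0]
ft_force: [-0.7, -0.4, 0.4]
width: 85.7
gripper_force: 0.0
```

drive_tool([
  [0.15, [0, 0, 0], [0, 0, 0]],
  [0.25, [0, 0, 0], [0, 0, 0]],
  [0.3, [0, 0, 0], [0, 0, 0]],
  [0.5, [0, 0, 0], [0, 0, 0]],
  [1, [0, 0, 0], [0, 0, 0]],
  [1, [0, 0, 0], [0, 0, 0]],
])

```text
time: 32.85
position: [521.3, -50.4, 198.9]
eef_rot: [0.689, 0.725, 0.0, 0.001]
ft_force: [-0.9, -0.3, 4.8]
width: 59.0
gripper_force: 62.9
```

```bash
python3 -c "
from h import *
st()"
```

```text
t 32.85 p [521.27 -50.43 198.87] yaw 2.89 z [ 0.0015 -0.001  -1.    ] f [-0.85 -0.35  4.79] M [-0.12  0.44  0.03] w 59.0 g 62.9 q [-0.22  0.43 -0.41  0.73 -0.    1.3 ]
```

The fingertips would hit the pad with this low a grip, so I'll regrip about 14 mm higher while the cover still rests on the dowels.

drive_tool([
  [0.3, [0, 0, 0], [0, 0, 0]],
  [0.1, [0, 0, 0], [0, 0, 0]],
  [0.1, [0, 0, 0], [0, 0, 0]],
  [0.1, [0, 0, 0.03], [0, 0, 0]],
  [0.1, [0, 0, 0], [0, 0, 0]],
  [0.1, [0, 0, 0], [0, 0, 0]],
  [0.2, [0, 0, 0], [0, 0, 0]],
  [0.27, [0, 0, 0], [0, 0, 0]],
  [0.4, [0, 0, 0], [0, 0, 0]],
  [1, [0, 0, 0], [0, 0, 0]],
  [1, [0, 0, 0], [0, 0, 0]],
])

```text
time: 33.95
position: [521.0, -50.3, 212.8]
eef_rot: [0.689, 0.725, 0.0, 0.0]
ft_force: [-0.9, 0.3, 4.1]
width: 58.4
gripper_force: 63.6
```

drive_tool([
  [1, [0, 0, 0.002], [0, 0, 0]],
  [1, [0, 0, 0.004], [0, 0, 0]],
  [1, [0, 0, 0.006], [0, 0, 0]],
  [1, [0, 0, 0], [0, 0, 0]],
])

```text
time: 34.35
position: [520.6, -50.3, 218.8]
eef_rot: [0.689, 0.725, -0.0, -0.0]
ft_force: [-0.3, -0.6, -3.5]
width: 58.7
gripper_force: 65.0
```

Run:
```python
from h import *
st(); s=snap('side','s12.png'); b=s['image'][125:225,230:340]
cv2.imwrite('pics/c7.png',cv2.cvtColor(cv2.resize(b,(660,600),interpolation=cv2.INTER_CUBIC),cv2.COLOR_RGB2BGR))
```

```text
t 34.35 p [520.64 -50.27 218.75] yaw 2.87 z [-7.e-04 -1.e-04 -1.e+00] f [-0.29 -0.59 -3.53] M [-0.01 -0.04  0.01] w 58.7 g 65.0 q [-0.22  0.41 -0.38  0.78 -0.    1.3 ]
```

View pics/c7.png

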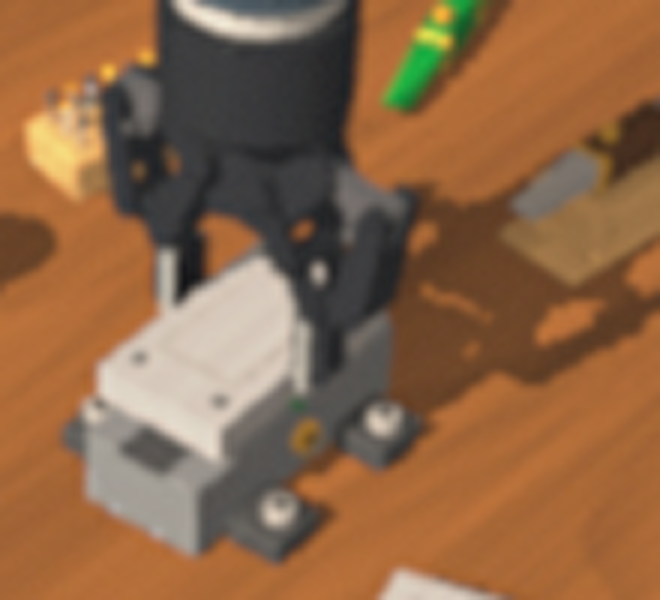

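The cover hangs level in the grip, clear of the block. Now I'll carry it to the pad.

drive_tool([
  [1, [0, 0, 0.03], [0, 0, 0]],
  [1, [0, 0, 0.04], [0, 0, 0]],
  [1, [-0.004, 0.03, 0], [0, 0, 0]],
  [1, [-0.01, 0.07, 0], [0, 0, -0.03]],
  [1, [-0.01, 0.07, 0], [0, 0, -0.03]],
  [1, [-0.01, 0.07, 0], [0, 0, -0.03]],
  [1, [-0.01, 0.07, 0], [0, 0, -0.03]],
  [1, [-0.01, 0.07, 0], [0, 0, -0.03]],
  [1, [-0.01, 0.07, 0], [0, 0, -0.03]],
  [1, [-0.01, 0.07, 0], [0, 0, -0.03]],
  [1, [-0.01, 0.07, 0], [0, 0, -0.029]],
  [1, [-0.01, 0.07, 0], [0, 0, 0]],
])

```text
time: 35.6
position: [472.4, 281.5, 252.7]
eef_rot: [0.812, 0.583, -0.001, -0.0]
ft_force: [0.4, -1.0, -3.0]
width: 58.3
gripper_force: 65.6
```

drive_tool([
  [1, [-0.01, 0.07, 0], [0, 0, 0]],
  [1, [0, 0.026, 0], [0, 0, 0]],
  [1, [0, 0, -0.03], [0, 0, 0]],
  [1, [0, 0, -0.03], [0, 0, 0]],
  [1, [0, 0, 0], [0, 0, 0]],
  [1, [0, 0, 0], [0, 0, 0]],
])

```text
time: 36.2
position: [468.2, 327.4, 223.0]
eef_rot: [0.812, 0.583, -0.001, -0.0]
ft_force: [0.4, -0.1, -3.4]
width: 58.4
gripper_force: 65.6
```

Run:
```python
from h import *
st()
```

```text
t 36.2 p [468.19 327.39 223.04] yaw -18.63 z [-0.0019 -0.0012 -1.    ] f [ 0.36 -0.1  -3.42] M [-0.03  0.03  0.01] w 58.4 g 65.6 q [ 0.5   0.49 -0.24  0.85 -0.    2.4 ]
```

drive_tool([
  [1, [0.005, -0.035, 0], [0, 0, 0]],
  [1, [0.004, -0.034, 0], [0, 0, 0]],
  [1, [0, 0, -0.03], [0, 0, 0]],
  [1, [0, 0, -0.03], [0, 0, 0]],
  [1, [0, 0, -0.014], [0, 0, 0]],
  [1, [0, 0, 0], [0, 0, 0]],
  [1, [0, 0, 0], [0, 0, 0]],
])

```text
time: 36.9
position: [473.7, 292.8, 187.3]
eef_rot: [0.812, 0.583, 0.0, 0.0]
ft_force: [0.1, -0.5, -3.1]
width: 58.3
gripper_force: 65.6
```

Run:
```python
from h import *
st(); s=snap('side','s13.png'); b=s['image'][190:340,120:280]
cv2.imwrite('pics/c8.png',cv2.cvtColor(cv2.resize(b,(640,600),interpolation=cv2.INTER_CUBIC),cv2.COLOR_RGB2BGR))
```

```text
t 36.9 p [473.69 292.82 187.27] yaw -18.66 z [ 5.e-04  0.e+00 -1.e+00] f [ 0.11 -0.53 -3.12] M [ 0.01  0.03 -0.03] w 58.3 g 65.6 q [ 0.44  0.5  -0.32  0.74 -0.    2.34]
```

View pics/c8.png

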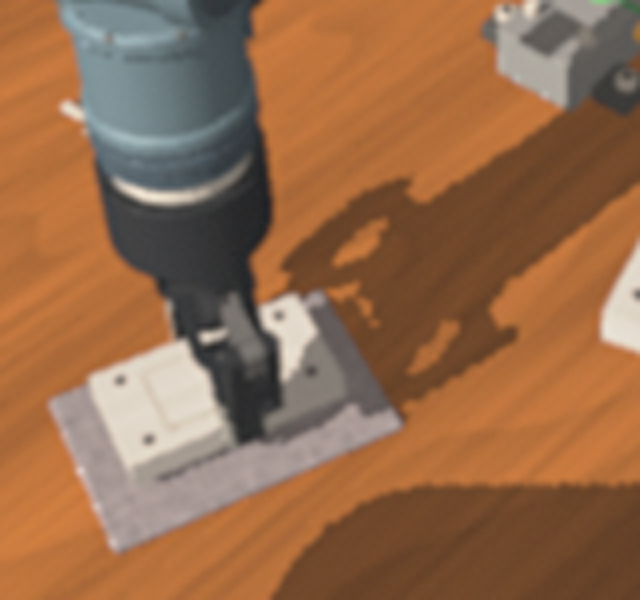

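The cover is over the pad and aligned with it, about 10 mm up. I'll lower it the rest of the way.

drive_tool([
  [1, [0, 0, -0.01], [0, 0, 0]],
  [1, [0, 0, -0.006], [0, 0, 0]],
  [1, [0, 0, 0], [0, 0, 0]],
  [1, [0, 0, 0], [0, 0, 0]],
])

```text
time: 37.35
position: [473.3, 293.3, 178.6]
eef_rot: [0.812, 0.583, -0.0, 0.0]
ft_force: [-0.1, -0.3, -2.6]
width: 58.2
gripper_force: 65.6
```

drive_tool([
  [1, [0, 0, -0.002], [0, 0, 0]],
  [1, [0, 0, 0], [0, 0, 0]],
])

```text
time: 37.55
position: [473.4, 293.3, 177.7]
eef_rot: [0.812, 0.583, 0.0, 0.0]
ft_force: [0.9, -0.2, -2.8]
width: 58.4
gripper_force: 65.6
```

drive_tool([
  [1, [0, 0, -0.001], [0, 0, 0]],
  [1, [0, 0, 0], [0, 0, 0]],
])

```text
time: 37.75
position: [473.4, 293.3, 177.4]
eef_rot: [0.812, 0.583, 0.0, 0.0]
ft_force: [-0.6, -0.3, -1.9]
width: 58.0
gripper_force: 65.8
```

drive_tool([
  [1, [0, 0, -0.001], [0, 0, 0]],
  [1, [0, 0, 0], [0, 0, 0]],
])

```text
time: 37.95
position: [473.5, 293.3, 177.4]
eef_rot: [0.812, 0.583, 0.0, 0.0]
ft_force: [-2.1, -1.1, 5.0]
width: 58.5
gripper_force: 66.4
```

drive_tool([
  [1, [0, 0, -0.001], [0, 0, 0]],
  [1, [0, 0, 0], [0, 0, 0]],
])

```text
time: 38.15
position: [473.4, 293.2, 177.4]
eef_rot: [0.812, 0.583, 0.0, 0.0]
ft_force: [-3.8, -1.7, 8.6]
width: 58.6
gripper_force: 67.0
```

Contact came at the expected height (177.4). I'll release and raise the arm.

drive_tool([
  [0.3, [0, 0, 0.001], [0, 0, 0]],
  [0.15, [0, 0, 0], [0, 0, 0]],
  [0, [0, 0, 0], [0, 0, 0]],
  [0, [0, 0, 0], [0, 0, 0]],
  [0, [0, 0, 0.03], [0, 0, 0]],
  [0, [0, 0, 0.06], [0, 0, 0]],
  [0, [0, 0, 0.08], [0, 0, 0]],
  [0, [0, 0, 0.08], [0, 0, 0]],
  [0, [-0.06, -0.06, 0.04], [0, 0, 0]],
  [0, [-0.06, -0.06, 0], [0, 0, 0]],
  [0, [0, 0, 0], [0, 0, 0]],
])

```text
time: 39.25
position: [408.5, 230.3, 320.7]
eef_rot: [0.813, 0.583, -0.004, -0.001]
ft_force: [-0.9, 0.7, -0.6]
width: 85.6
gripper_force: 0.0
```

Run:
```python
from h import *
st(); d=snap('top','t14.png'); s=snap('side','s14.png')
cv2.imwrite('pics/c9.png',cv2.cvtColor(np.vstack([cv2.resize(d['image'][110:300,80:400],(505,300)),cv2.resize(s['image'][100:340,100:504],(505,300))]),cv2.COLOR_RGB2BGR))
```

```text
t 39.25 p [408.48 230.31 320.68] yaw -18.7 z [-0.0066 -0.0033 -1.    ] f [-0.92  0.67 -0.61] M [-0.01 -0.03 -0.04] w 85.6 g 0.0 q [ 0.38  0.21 -0.37  1.   -0.    2.28]
```

View pics/c9.png

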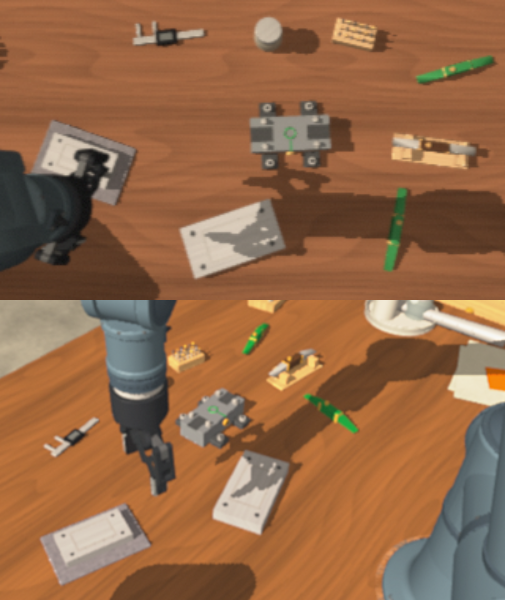

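The cover lies flat on the pad, the wedge is on its rest, nothing else has moved and the robot is touching nothing.

```bash
python3 -c "
from cell import *
print(sign_off())"
```

```text
the job is handed in; nothing more can be done
None
```

The job is done and handed in at about 39 s: the cover was pried up from alternate ends (about 1.5° at most out of level, push readings up to about 11.5 N) and set flat on the grey pad, with the wedge back on its rest and the jar, bur block and caliper left untouched.

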